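Open the plaster mould with its lever

TASK

Open the heavy hinged plaster mould with its lever: with a fingertip, push the upright tab of the safety bolt under the lever until the bolt has gone all the way across, then slowly press the pad at the lever's long end fully down onto its rubber bumper and finish while holding it down, so the mould's upper half stays raised on the short end. Only push and press: do not lift the lever off its fork, do not touch the mould's upper half, do not let it jerk up or drop shut, and leave the other things on the bench where they are.

Things in the scene. Friction and masses are not known exactly. Their poses are not given: they have to be found in the camera images.
- stand: plywood board 540 x 200 x 12 mm fixed to the table, carrying the whole mechanism. Origin on the table under the fork's pin; x runs along the lever's line from its long end (-x) to the mould (+x), y across, z up. Board x = -255 to 285 mm. Fork: two steel cheeks at the origin, outer faces y = +-24 mm, 86 mm high. Lower plaster mould half: x = 100 to 240, y = +-85 mm, top at 57 mm
- fork_pin (a point): top of the fork's pin, 65 mm above the table, fixed on the stand: the lever pivots here, turning about the stand's y axis
- bumper (a point): top centre of the rubber bumper (12 x 30 mm) fixed on the board 200 mm to -x of the pin, 21 mm above the table, under the lever's long end
- lever: loose aluminium bar, 310 x 26 x 12 mm, 0.22 kg, resting on the fork's pin. Origin at the notch in its underside, on the pin; axes parallel to the stand's at the start, with the bar tilted 0.22 rad, long end (to -x) up. Its short end, 85 mm to +x, lies under the mould's lip. Pressed, it turns about 0.43 rad about the pin until it meets the bumper; takes about 3 to 8 N down at the pad
- pad (a point): centre of the top face of the wooden press pad on the lever's long end, 200 mm along the bar from the pin and 22 mm above the bar's underside; face 50 mm along the lever by 34 mm across; about 130 mm above the table at the start, 44 mm when fully down
- lever_notch (a point): the lever's notch (its origin), which must stay on the fork pin
- bolt (a joint): slide (m) of the steel safety bolt across the stand, 130 mm to -x of the pin. 0 = its tall stop block (40 mm across the lever, top 86 mm above the table) centred under the lever, blocking it; grows to stand's +y, end stop 0.060. Past 0.035 the block is clear and only the low rod (27 mm high) is under the lever. Starts at 0 to 0.010, stays where left; 2 to 3 N moves it
- tab (a point): push face of the bolt's upright end tab: plate 30 mm along the lever, 8 mm thick, top 85 mm above the table. The point is on its outer (-y) face, 72 mm above the table, 108 mm to -y of the block's centre. Push along the stand's +y; at the end stop this face is still 48 mm from the lever's centre line
- upper_half (a joint): hinge (rad) of the upper plaster mould half (140 x 170 x 45 mm, 2 to 4 kg; steel strap, wooden knob on top, steel lip at its front over the lever's short end), 245 mm to +x of the pin, 58 mm above the table. 0 = closed, lying on the lower half; grows as the lip edge rises; about 0.22 when the lever is fully down. Falls shut if the lever is released. Not to be touched by the robot
- lip (a point): front edge of the steel lip, under which the lever's short end lies
- ornament: terracotta figurine, 38 mm wide, 48 mm tall, loose on the stand's board beside the lever; origin under its foot
- slip_jar: white lidded jar, 40 mm wide, 50 mm tall, loose on the stand's board beside the fork; origin under its foot
- water_bottle: clear bottle, 72 mm wide, 230 mm tall, on the table at the robot's right; origin under its foot
- bowl: white bowl, 140 mm wide, 60 mm tall, on the table at the right; origin under its foot
- mug: blue mug, 80 mm wide, 90 mm tall, on the table at the right; origin under its foot
- sprig_mould: small plaster mould block, 150 x 70 x 22 mm, on the table at the left; origin under its centre
- spatula: wooden spatula lying on the table at the left; origin under its middle
- scraper: steel scraper plate, 100 x 50 x 5 mm, lying on the table at the left; origin under its centre

How it is judged:
On the way, in this order (a step that is already met when the one before it is completed fails the run):
1. the bolt is pushed across until its stop block is clear of the lever, the mould still closed (value of joint bolt above 0.042 m and value of joint upper_half below 0.06 rad), for 0.2 s.
2. the lever has raised the upper half (value of joint upper_half above 0.18 rad), for 0.2 s.
At the end, for the whole second after the job is handed in: the fingers hold the lever's pad down (more than 1 N; pad's top centre lower than 60 mm, that is within about 15 mm of fully down), the lever sits on its pin within 12 mm and carries the upper half (more than 5 N), which stands still, raised by more than 0.18 rad; the bolt is more than 42 mm across (value of joint upper_half above 0.18 rad and velocity of joint upper_half between -0.08 and 0.08 rad/s and value of joint bolt above 0.042 m and contact force between the fingers and lever above 1 N and contact force between lever and upper_half above 5 N and not (contact force between any of the fingers, the arm and upper_half above 0.5 N) and height (world z) of pad below 0.06 m and distance between lever_notch and fork_pin below 0.012 m); the arm keeps its last pose, push and grip.
It fails at once if the robot touches the mould's upper half (contact force between any of the fingers, the arm and upper_half above 0.5 N).
It fails at once if the upper half jerks up or drops (faster than 0.8 rad/s) (velocity of joint upper_half above 0.8 rad/s or velocity of joint upper_half below -0.8 rad/s).
It fails at once if the lever is lifted: its notch leaves the pin by over 15 mm or its pad rises above 160 mm (distance between lever_notch and fork_pin above 0.015 m or height (world z) of pad above 0.16 m).
It fails at once if another thing on the bench is displaced by more than 25 mm (distance of any of ornament, slip_jar, water_bottle, bowl, mug, sprig_mould, spatula, scraper from where it was at the start of the episode above 0.025 m).
It also fails if it takes over 40 s, if anything falls off the work surface, if the arm or the gripper's body presses on something with over 40 N, if the wrist force passes 120 N, or if a joint passes its speed limit or range.

ROBOT

A 7-joint arm with a two-finger parallel gripper is mounted at the origin on the work surface. World frame = base frame: x ahead of the robot, y to its left, z up, the work surface at z = 0. Lengths are in m, angles in rad, forces in N, time in s.
With the tool pointing down it reaches from about 0.4 to 0.75 m from the base axis. Payload 19.5 kg.
Tool frame: the origin (TCP) lies at the very end of the fingers, on their centre line; the grasp point (between the pads) lies 19 mm behind it; z points along the fingers, y is the line along which they close (so a half turn about z gives the same grasp; the last joint's range is limited). The gripper opens to 85 mm and grips with 20 to 120 N. Pads are 22 mm wide; open, the fingers measure 114 mm over their backs; the gripper's body (76 mm by 85 mm) begins 54 mm behind the grasp point. The pads swing forward as they close: fully open they stand 13 mm farther back than shut.
Start: joints at [-1.143, 0.707, -0.028, 1.485, 0.022, 0.951, -0.075], TCP at [0.26, 0.513, 0.231] pointing down, gripper open.
Joint ranges: [-2.71, 2.71], [-0.32, 2.16], [-1.57, 1.52], [0, 2.45], [-1.46, 4.6], [0, 2.02], [-2.83, 2.83]. Speed limits (rad/s): [1.89, 1.89, 2.57, 2.57, 3.01, 3.01, 3.01].

INTERFACE

Orientations are given as a unit quaternion [x, y, z, w].
In Python, from cell import robot, viewer, spotter gives the robot as it stands. Calls block until the motion is done:
- robot.move_to(position, orientation): joint-space move of the TCP to a pose.
- robot.move_linear(position, orientation=None, v=0.15, stop_force=None): straight line of the TCP; orientation=None keeps the orientation; v is the mean speed in m/s. With stop_force (N) it stops when the force on the tool has changed by that much, and returns True; else False.
- robot.move_joints(angles): joint-space move.
- robot.grip(opening): finger opening in m; the grip force is fixed at half the most; returns when the fingers have stopped.
- robot.sleep(seconds).
- robot.inverse_kinematics(position, orientation): joint angles nearest the present ones, or None.
- robot.observe(): the state.
- viewer.read_camera(name): name is "scene" or "top" or "wrist"; returns the picture (400x640x3 uint8, red, green, blue); there is no depth.
- viewer.camera_info(name): a dict with "vfov" (degrees; the focal length in pixels is half the picture's height over the tangent of half this angle, whatever the lens; pixels are square), "cx", "cy" (the principal point, pixels), "R" (3x3) and "t" (3): a world point X has camera coordinates R X + t. Camera axes: x right, y down, z forward; pixel columns grow to the right and rows downward; lengths in m; the calibration is good to about 2 mm. A picture is of the moment at which its call begins: read the wrist's pose just before it. camera_info takes no time and is no camera call; for the wrist camera it gives the pose at the moment of the call.
A pose or a line that the arm cannot do raises robot.PlanningError and nothing moves.
- robot.finish_job(): hands the job in; it is judged then, once.
Trained networks look in the newest picture that a camera, given by its name, has taken for a name from the list of things; names that differ only in an ending like _2 or _b are one class to them, and where a whole thing is asked for, a point or a joint stands for the part that bears it (a point fixed in the world has none). Each returns a list of dicts, best first, with "p" (0 to 1); they miss things now and then, are a little off and sometimes report something else, mostly with a low value. They report only what shows in the picture. A call takes as long as a camera call.
- spotter.boxes_of(camera, target): "centre" ([column, row] in pixels, amid what is visible of it).
- spotter.outline_of(camera, target): "mask" (400x640 bool, what is visible of it) and "centre" ([column, row] in pixels, amid what is visible of it).
The state is a dict: "t": time; "joint_pos": joint angles; "qvel": joint speeds; "joint_efforts": joint torques, N m; "position": TCP position; "orientation": TCP orientation; "contact_force": force on the tool from outside, world axes, zero at the start; "moment": the same for the moment, N m; "gripper_width": finger opening in m; "gripper_force": force on a finger pad.
Only numpy, scipy, OpenCV 4.12 (cv2) and the standard library are available. Lean on these libraries where they do the work, as an engineer would, in place of code of your own. Each camera call takes 0.05 s, during which the arm holds its last target. There are 200 camera calls.

## Working session

There is one attempt and no reset: what is moved stays moved. The work goes in short steps, each a Python script; the robot and the scene stay as the last script left them, time stands still between calls to the robot, and variables do not carry over. Pictures are saved under pics/ and viewed, at most 10 in all, crops included, and the job is handed in when it is done.

```bash
mkdir -p pics; python3 - <<'E'
from cell import robot, viewer, spotter
import cv2
o=robot.observe(); print(o['t'],o['position'],o['orientation'],o['gripper_width'])
for c in ['scene','top']:
    im=viewer.read_camera(c); cv2.imwrite(f'pics/{c}0.png',im[...,::-1]); i=viewer.camera_info(c); print(c,i)
    for n in ['pad','tab','bolt','lever','ornament','slip_jar','upper_half','fork_pin','bumper','lip','water_bottle','bowl','mug']:
        try: print(n,[(round(d['p'],2),[round(float(x)) for x in d['centre']]) for d in spotter.boxes_of(c,n)[:2]])
        except Exception as e: print(n,repr(e)[:80])
E
```

```text
0.0 [0.26017979 0.51248379 0.23083525] [ 2.32708267e-01  9.72546436e-01 -5.30622832e-04 -1.00839489e-04] 0.08531940989066243
scene {'vfov': 55.99480028287625, 'cx': 320.85793282386726, 'cy': 197.0084070702182, 'R': array([[-0.87259485,  0.48836142,  0.00902015],
       [ 0.34294229,  0.62570356, -0.70063231],
       [-0.34780573, -0.60827476, -0.71346548]]), 't': array([ 0.44142532, -0.09049956,  1.32112284])}
pad [(0.75, [314, 246])]
tab [(0.87, [324, 259]), (0.62, [298, 132])]
bolt [(0.65, [326, 259])]
lever [(0.58, [289, 244]), (0.55, [315, 244])]
ornament [(0.54, [281, 262])]
slip_jar [(0.57, [280, 262]), (0.44, [298, 214])]
upper_half [(0.9, [253, 197])]
fork_pin [(0.81, [288, 246])]
bumper [(0.92, [288, 246])]
lip [(0.95, [257, 195])]
water_bottle [(0.65, [263, 113])]
bowl [(0.64, [297, 132])]
mug [(0.61, [234, 136]), (0.56, [298, 132])]
top {'vfov': 55.063068137110726, 'cx': 313.0787057374772, 'cy': 200.78801114564627, 'R': array([[-3.14266906e-03, -9.99838521e-01,  1.76933867e-02],
       [-9.88889584e-01,  4.77687675e-04, -1.48651143e-01],
       [ 1.48618687e-01, -1.79639672e-02, -9.88731400e-01]]), 't': array([-0.0272552 ,  0.51455936,  1.35957498])}
pad [(0.86, [279, 174]), (0.61, [269, 194])]
tab [(0.64, [269, 196])]
bolt [(0.77, [265, 192]), (0.72, [312, 173])]
lever [(0.71, [275, 178]), (0.47, [345, 161])]
ornament [(0.61, [309, 173])]
slip_jar [(0.61, [318, 184]), (0.36, [209, 244])]
upper_half [(0.67, [346, 160])]
fork_pin [(0.73, [309, 176]), (0.55, [346, 162])]
bumper [(0.83, [310, 173]), (0.58, [344, 162])]
lip [(0.87, [346, 160])]
water_bottle [(0.88, [448, 213]), (0.31, [272, 178])]
bowl [(0.83, [419, 237])]
mug [(0.78, [443, 182]), (0.21, [344, 160])]
```

```bash
python3 - <<'E'
import cv2
a=cv2.imread('pics/top0.png')[90:270,190:430]; cv2.imwrite('pics/top0c.png',cv2.resize(a,None,fx=3.3,fy=3.3,interpolation=cv2.INTER_CUBIC))
a=cv2.imread('pics/scene0.png')[120:320,180:420]; cv2.imwrite('pics/scene0c.png',cv2.resize(a,None,fx=3,fy=3,interpolation=cv2.INTER_CUBIC))
E
```

```text
(no output)
```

View pics/top0c.png

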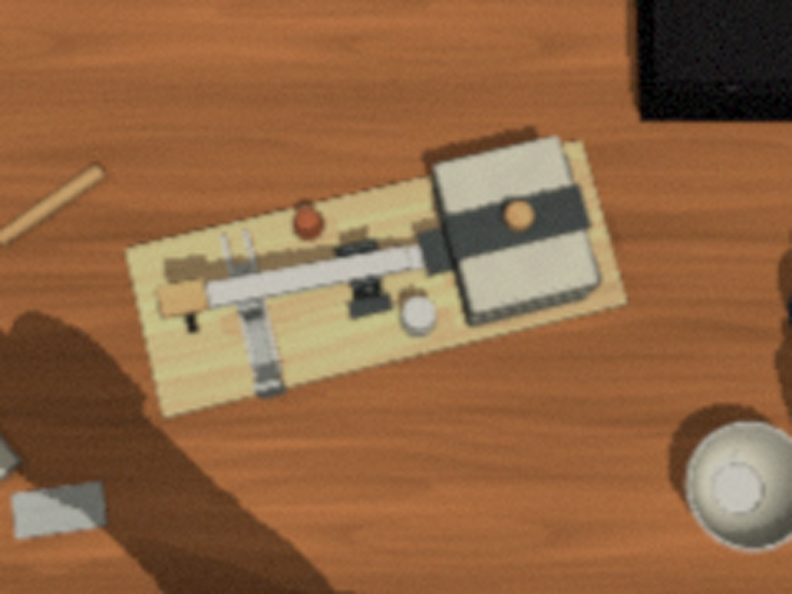

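View pics/scene0c.png

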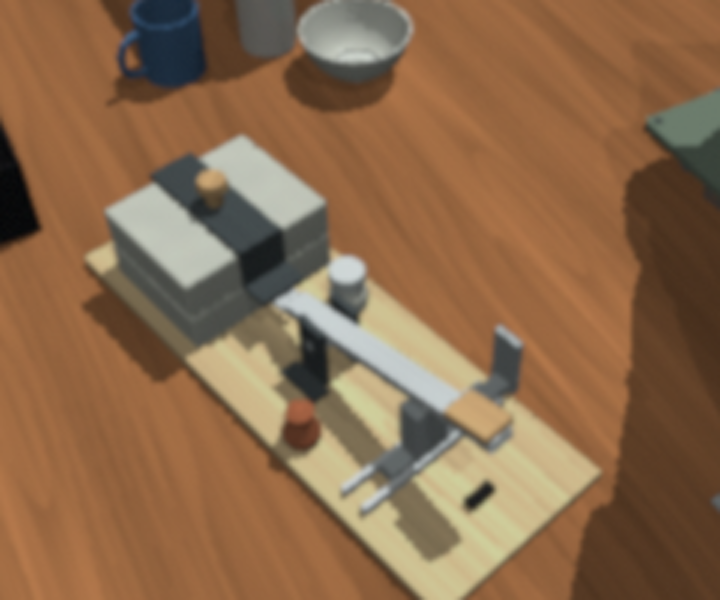

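Top view: the lever's pad is at about crop (182,298), i.e. full image (245,180). The tab is at (268,385), the robot-side end of the bolt. The board corners are clear, so stand +y points roughly along world +x. I'll fit the stand pose from the corners, pad and tab.

```bash
cat > h.py <<'E'
from cell import robot, viewer, spotter
import numpy as np, cv2
from scipy.optimize import least_squares
from scipy.spatial.transform import Rotation as Ro
def proj(c,X):
    i=viewer.camera_info(c); f=200/np.tan(np.radians(i['vfov'])/2)
    p=i['R']@X+i['t']; return np.array([i['cx']+f*p[0]/p[2], i['cy']+f*p[1]/p[2]])
def W(s,X):  # stand (m) -> world
    c,n=np.cos(s[2]),np.sin(s[2]); return np.array([s[0]+c*X[0]-n*X[1], s[1]+n*X[0]+c*X[1], X[2]])
def padpt(a): return np.array([-.2*np.cos(a)+.022*np.sin(a),0,.065+.2*np.sin(a)+.022*np.cos(a)])
def quat(s,tilt=0,spin=0): # tool z down, leaning by tilt towards stand +y; tool y along stand x (spin=0)
    x=np.array([np.cos(s[2]),np.sin(s[2]),0]); y=np.array([-x[1],x[0],0])
    z=np.array([0,0,-1])*np.cos(tilt)+y*np.sin(tilt)
    return (Ro.from_matrix(np.c_[np.cross(x,z),x,z])*Ro.from_euler('z',spin)).as_quat()
E
python3 - <<'E'
from h import *
T=lambda x,y:np.array([190+x/3.3,90+y/3.3]); S=lambda x,y:np.array([180+x/3,120+y/3])
ob=[('top',(-.255,.1,.012),T(127,248)),('top',(.285,.1,.012),T(583,140)),('top',(.285,-.1,.012),T(627,303)),('top',(-.255,-.1,.012),T(163,416)),
('top',padpt(.22),T(182,298)),('scene',(-.255,-.1,.012),S(600,472)),('scene',(.285,.1,.012),S(85,262)),('scene',padpt(.22),S(480,413))]
f=lambda s:np.concatenate([proj(c,W(s,X))-p for c,X,p in ob])
r=least_squares(f,[.5,.05,-1.4],loss='soft_l1'); s=r.x; np.save('s.npy',s)
print(s,np.round(f(s).reshape(-1,2),1).tolist())
# bolt slide from tab top centre
for b in (0,.005,.01): print(b,(proj('top',W(s,(-.13,-.104+b,.085)))-[190,90])*3.3,(proj('scene',W(s,(-.13,-.104+b,.085)))-[180,120])*3)
print('tab',W(s,(-.13,-.108,.072)),'pad',W(s,padpt(.22)))
for t in (0,.2,.35):
  for sp in (0,np.pi): print(t,sp,[robot.inverse_kinematics(W(s,X),quat(s,t,sp)) is not None for X in ((-.13,-.14,.15),(-.13,-.14,.065),(-.13,-.06,.065),padpt(.22),padpt(-.21))])
E
```

```text
[ 0.61842086  0.02131272 -1.33028283] [[-1.2, -0.2], [-0.8, -0.1], [-0.2, 0.3], [-0.7, 0.3], [-0.2, -0.4], [0.6, -0.7], [-0.6, -2.4], [-1.1, -0.7]]
0 [264.96452896 385.30279077] [508.81987734 334.94012007]
0.005 [263.90372225 380.77692759] [504.95707456 337.86984033]
0.01 [262.84401855 376.25577034] [501.0758434  340.81353748]
tab [0.48256338 0.12184502 0.072     ] pad [0.57307246 0.20621126 0.13011567]
0 0 [True, True, True, True, True]
0 3.141592653589793 [True, True, True, True, True]
0.2 0 [True, True, True, True, True]
0.2 3.141592653589793 [True, True, True, True, True]
0.35 0 [True, True, True, True, True]
0.35 3.141592653589793 [True, True, True, True, True]
```

```bash
python3 - <<'E'
from h import *
s=np.load('s.npy'); q0=np.array(robot.observe()['joint_pos'])
sp=min((0,np.pi),key=lambda a:np.abs(robot.inverse_kinematics(W(s,(-.13,-.155,.16)),quat(s,.2,a))-q0).max())
print(sp); np.save('sp.npy',sp); q=quat(s,.2,sp)
robot.grip(0)
robot.move_to(W(s,(-.13,-.155,.16)),q)
robot.move_linear(W(s,(-.13,-.155,.062)),v=.08)
cv2.imwrite('pics/scene1.png',cv2.resize(viewer.read_camera('scene')[120:320,180:420,::-1],None,fx=3,fy=3,interpolation=cv2.INTER_CUBIC))
o=robot.observe();print(o['t'],o['position'],o['contact_force'])
E
```

```text
0Traceback (most recent call last):
  File "<stdin>", line 7, in <module>
cell.PlanningError: the arm cannot follow that straight line within its joint ranges
```

```bash
python3 - <<'E'
from h import *
s=np.load('s.npy'); o=robot.observe(); print(o['t'],np.round(o['joint_pos'],2))
for t in (-.3,-.15,0,.2):
  for sp in (0,-.8,.8,np.pi/2,-np.pi/2,np.pi):
    J=[robot.inverse_kinematics(W(s,X),quat(s,t,sp)) for X in ((-.13,-.155,.16),(-.13,-.155,.11),(-.13,-.15,.062),(-.13,-.055,.062))]
    print(t,round(sp,1),[None if j is None else np.round(j,1).tolist() for j in J])
E
```

```text
3.8 [-0.43  0.62  0.17  2.22 -0.7   0.14 -0.94]
-0.3 0 [[-0.7, 0.9, 0.7, 1.7, -0.6, 1.1, -1.0], [-0.6, 1.0, 0.7, 1.8, -0.6, 1.0, -1.0], [-0.6, 1.0, 0.6, 1.8, -0.7, 0.9, -1.0], [-0.6, 1.1, 0.7, 1.4, -0.6, 1.2, -1.1]]
-0.3 -0.8 [[-0.5, 0.8, 0.4, 1.7, -0.3, 1.0, -0.5], [-0.5, 0.9, 0.3, 1.8, -0.3, 0.9, -0.5], [-0.4, 1.0, 0.2, 1.8, -0.3, 0.8, -0.6], [-0.4, 1.1, 0.3, 1.4, -0.3, 1.0, -0.6]]
-0.3 0.8 [[-0.7, 1.0, 1.0, 1.7, -0.7, 1.2, -1.6], [-0.7, 1.1, 0.9, 1.8, -0.8, 1.1, -1.6], [-0.7, 1.1, 0.9, 1.8, -0.9, 1.0, -1.6], [-0.6, 1.2, 0.9, 1.4, -0.8, 1.3, -1.7]]
-0.3 1.6 [[-0.8, 1.1, 1.2, 1.7, -0.9, 1.3, -2.2], [-0.8, 1.2, 1.1, 1.8, -0.9, 1.3, -2.2], [-0.8, 1.2, 1.1, 1.8, -1.0, 1.2, -2.2], [-0.7, 1.3, 1.1, 1.4, -1.0, 1.4, -2.4]]
-0.3 -1.6 [[-0.3, 0.8, -0.1, 1.7, 0.0, 1.0, -0.1], [-0.2, 0.9, -0.1, 1.7, 0.1, 0.8, -0.2], [-0.2, 0.9, -0.1, 1.8, 0.1, 0.8, -0.2], [-0.2, 1.0, -0.1, 1.4, 0.1, 1.0, -0.1]]
-0.3 3.1 [[0.1, 0.9, -0.9, 1.7, 0.6, 1.2, 0.8], [0.2, 1.1, -1.1, 1.7, 0.8, 1.3, 0.6], [0.1, 1.1, -0.9, 1.7, 0.8, 1.1, 0.7], [0.1, 1.3, -1.1, 1.4, 0.9, 1.4, 0.8]]
-0.15 0 [[-0.7, 0.8, 0.7, 1.9, -0.7, 0.9
[... 2269 characters left out ...]
.3, 0.9, 0.1, 2.0, -0.4, 0.1, -0.5]]
0.2 0.8 [[-0.5, 0.6, 0.3, 2.2, -1.1, 0.2, -1.4], [-0.2, 0.7, -0.3, 2.3, 1.8, 0.2, 2.0], [-0.1, 0.9, -0.5, 2.3, 2.0, 0.4, 1.8], [-0.4, 0.9, 0.2, 2.0, -1.1, 0.2, -1.3]]
0.2 1.6 [[-0.6, 0.7, 0.5, 2.2, -1.3, 0.3, -1.9], [0.1, 0.8, -0.7, 2.3, 1.6, 0.5, 1.4], [0.3, 1.2, -1.3, 2.3, 1.6, 1.2, 1.4], [-0.5, 0.9, 0.4, 2.0, -1.4, 0.3, -1.9]]
0.2 -1.6 [[-0.3, 0.6, 0.0, 2.2, 0.0, 0.1, -0.1], [0.3, 1.1, -1.3, 2.3, 1.5, 1.1, -1.7], [0.3, 1.2, -1.3, 2.3, 1.6, 1.2, -1.7], [-0.3, 0.9, 0.0, 2.0, 0.0, 0.1, -0.1]]
0.2 3.1 [[-0.4, 0.6, 0.2, 2.2, -0.7, 0.1, -0.9], [0.3, 1.1, -1.3, 2.3, 1.5, 1.1, -0.1], [0.3, 1.2, -1.3, 2.3, 1.6, 1.2, -0.2], [-0.2, 0.9, -0.2, 2.0, 1.1, 0.2, 0.4]]
```

```bash
python3 - <<'E'
from h import *
s=np.load('s.npy'); q=quat(s,0,0)
robot.move_to(W(s,(-.127,-.15,.15)),q)
robot.move_linear(W(s,(-.127,-.15,.068)),v=.08)
cv2.imwrite('pics/scene1.png',cv2.resize(viewer.read_camera('scene')[120:320,180:420,::-1],None,fx=3,fy=3,interpolation=cv2.INTER_CUBIC))
o=robot.observe();print(o['t'],o['position'],o['contact_force'],o['gripper_width'])
E
```

```text
5.5167 [0.44262497 0.10899347 0.06834479] [ 0.09467392 -0.23721777  0.2684139 ] 0.0002485139729580745
```

View pics/scene1.png

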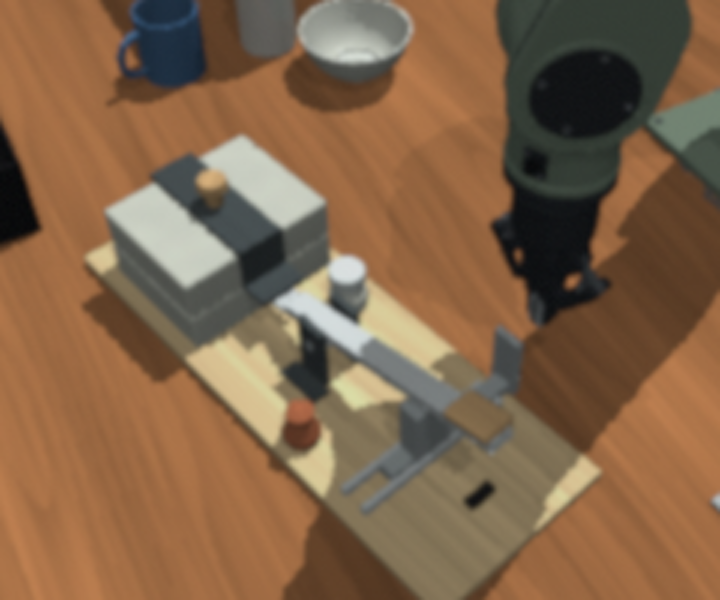

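The closed fingertip at (540,318) lines up with the tab at (508,340), and nothing is in the way, so I'll push.

```bash
python3 - <<'E'
from h import *
s=np.load('s.npy')
st=robot.move_linear(W(s,(-.127,-.05,.068)),v=.04,stop_force=12)
o=robot.observe(); d=o['position']-W(s,(0,0,0)); c,n=np.cos(s[2]),np.sin(s[2])
print(st,o['t'],'stand xy',c*d[0]+n*d[1],-n*d[0]+c*d[1],o['contact_force'])
robot.sleep(.3)
robot.move_linear(W(s,(-.127,-.10,.068)),v=.1)
cv2.imwrite('pics/scene2.png',cv2.resize(viewer.read_camera('scene')[120:320,180:420,::-1],None,fx=3,fy=3,interpolation=cv2.INTER_CUBIC))
print((proj('scene',W(s,(-.13,-.104+.06,.085)))-[180,120])*3,robot.observe()['contact_force'])
E
```

```text
True 7.55 stand xy -0.12716556779474725 -0.058370720702081186 [-0.72376868 -1.24659158 -0.19863334]
[461.22024995 371.04178005] [-0.43820227 -0.26977861 -0.72451426]
```

View pics/scene2.png

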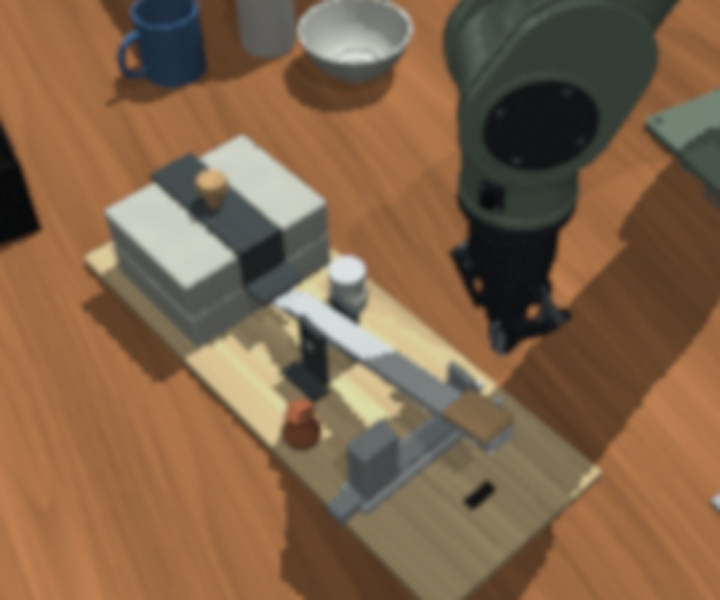

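The bolt is fully across: the tab is at (463,373), where a 0.060 slide predicts it. The lever is still up and the other things haven't moved. Next, the press.

```bash
python3 - <<'E'
from h import *
s=np.load('s.npy'); q=quat(s,0,0)
robot.move_linear(W(s,(-.127,-.10,.19)),v=.15)
p=padpt(.22)
robot.move_linear(W(s,(p[0],0,.19)),v=.15)
st=robot.move_linear(W(s,(p[0],0,.118)),v=.03,stop_force=2)
o=robot.observe(); print(st,o['t'],o['position'],o['contact_force'])
cv2.imwrite('pics/scene3.png',cv2.resize(viewer.read_camera('scene')[120:320,180:420,::-1],None,fx=3,fy=3,interpolation=cv2.INTER_CUBIC))
E
```

```text
True 12.1167 [0.57293764 0.20628213 0.13016372] [ 0.11318843 -0.23754096  5.99994718]
```

View pics/scene3.png

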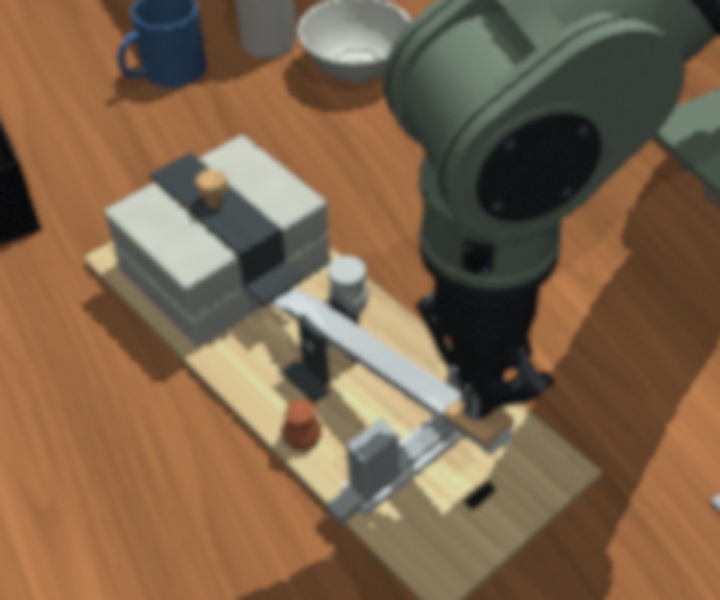

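The fingertip rests on the pad at about (485,412), and contact came at z=0.130 as predicted. I'll press along the arc.

```bash
python3 - <<'E'
from h import *
s=np.load('s.npy')
for a in np.linspace(.16,-.17,6):
    robot.move_linear(W(s,padpt(a)),v=.03)
    o=robot.observe(); print(round(a,2),round(o['t'],2),np.round(o['position'],4),np.round(o['contact_force'],1))
st=robot.move_linear(W(s,padpt(-.25)),v=.015,stop_force=14)
robot.sleep(.5); o=robot.observe(); print(st,o['t'],o['position'],o['contact_force'])
cv2.imwrite('pics/scene4.png',cv2.resize(viewer.read_camera('scene')[120:320,180:420,::-1],None,fx=3,fy=3,interpolation=cv2.INTER_CUBIC))
E
```

```text
0.16 12.72 [0.5724 0.2098 0.1188] [-1.   0.3  5.9]
0.09 13.32 [0.5717 0.2127 0.1059] [-0.5 -0.1  7.2]
0.03 13.91 [0.5712 0.2149 0.0928] [-0.7 -0.2  5.8]
-0.04 14.5 [0.5709 0.2162 0.0797] [-0.3 -0.1  5.9]
-0.1 15.09 [0.5708 0.2168 0.0664] [-0.2  0.2  5.5]
-0.17 15.68 [0.5708 0.2165 0.0531] [-0.6  1.2  4.9]
True 16.8333 [0.57132925 0.21595459 0.04553114] [-2.77614066  0.79505761 14.6758276 ]
```

View pics/scene4.png

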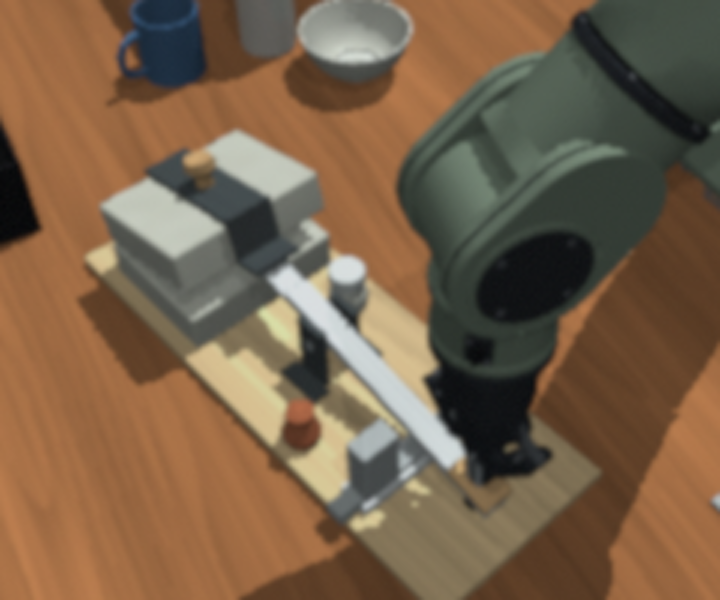

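The upper half is raised, the pad is down on its bumper at (485,490), and the hold is a steady 15 N or so. Handing in.

```bash
python3 -c "
from cell import robot
print(robot.finish_job())"
```

```text
the job is handed in; nothing more can be done
None
```

I pushed the bolt fully across, pressed the pad down onto its bumper and held it at about 15 N with the mould's upper half raised, then handed the job in; no verdict came back.

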